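# Mix the prize-draw balls and put the paddle away

### The arm

A 7-joint arm with a two-finger parallel gripper is mounted at the origin on the work surface. World frame = base frame: x ahead of the robot, y to its left, z up, the work surface at z = 0. Lengths are in m, angles in degrees, forces in N, time in s.
With the tool pointing down it reaches from about 0.425 to 0.875 m from the base axis. Payload 4.7 kg.
Tool frame: the origin (TCP) lies at the very end of the fingers, on their centre line; the grasp point (between the pads) lies 19 mm behind it; z points along the fingers, y is the line along which they close (so a half turn about z gives the same grasp; the last joint's range is limited). The gripper opens to 87 mm and grips with 3 to 60 N. Pads are 19 mm wide; open, the fingers measure 117 mm over their backs; the gripper's body (75 mm by 190 mm) begins 51 mm behind the grasp point.
Start: joints at [75.636, 18.392, -4.016, 83.108, 1.295, 78.541, -3.26], TCP at [0.17, -0.627, 0.223] pointing down, gripper open.
Joint ranges: [-163.93, 163.93], [-17.29, 119.83], [-79.2, 71.16], [3.27, 140.29], [-89.18, 269.18], [5.43, 117.66], [-154.24, 154.24]. Speed limits (degrees/s): [147.25, 147.25, 180, 180, 180, 180, 180].

### API

Orientations are given as [roll, pitch, yaw] about the fixed x, y, z axes, in that order (R = Rz(yaw) Ry(pitch) Rx(roll)).
In Python, from cell import get_obs, cams, ticket, finder gives the robot as it stands.
- The arm moves only by the shell command python3 -m creep 'ROWS' [FORCE]. ROWS is text: rows parted by semicolons, each of 5 numbers parted by spaces: the shift along the world's x, y, z in m, then the turn about the world's z in degrees, then the finger opening in m, from 0 to 0.087. A call has 1 to 8 rows; each row shifts and turns the commanded pose from where the row before left it; what a row does not reach is not made up. A row lasts 1/8 s, in which the tool goes at most 62.5 mm and 10.7 degrees, less where a joint would pass 70% of its speed; a pose out of reach is approached as far as the arm can. A call with a gripper value outside its range is refused whole. The fingers move at their own pace and stop on an object; FORCE is the grip in N (left out, the last holds). Time passes only in rows, so rows that do not move let the fingers close. It gives the time, the measured TCP pose, the force, the opening and the grip force at its end, in the units of the state.
- get_obs(): the state, without advancing time (a new reading comes with each control period).
- cams.read_camera(name): name is "scene" or "top"; returns the picture (384x512x3 uint8, red, green, blue); there is no depth.
- cams.calibration(name): a dict with "fx", "fy", "cx", "cy" (pixels), "extrinsics" (4x4, takes a point from world to camera coordinates). Camera axes: x right, y down, z forward; pixel columns grow to the right and rows downward; lengths in m; the calibration is good to about 2 mm. A picture is of the moment at which its call begins. calibration takes no time and is no camera call.
- ticket.sign_off(): hands the job in; it is judged then, once.
Trained networks look in the newest picture that a camera, given by its name, has taken for a name from the list of things; names that differ only in an ending like _2 or _b are one class to them, and where a whole thing is asked for, a point or a joint stands for the part that bears it (a point fixed in the world has none). Each returns a list of dicts, best first, with "p" (0 to 1); they miss things now and then, are a little off and sometimes report something else, mostly with a low value. They report only what shows in the picture. A call takes as long as a camera call.
- finder.masks_of(name, camera): "mask" (384x512 bool, what is visible of it) and "xy" ([column, row] in pixels, amid what is visible of it).
- finder.tip_of(name, camera): "xy" ([column, row] in pixels: a listed point, or the origin of a listed thing).
The state is a dict: "time_s": time; "qpos": joint angles; "joint_velocities": joint speeds; "effort": joint torques, N m; "tool_pos": TCP position; "tool_rot": TCP orientation; "force": force on the tool from outside, world axes, zero at the start; "wrist_torque": the same for the moment, N m; "grip_width": finger opening in m; "grasp_force": force on a finger pad.
Only numpy, scipy, OpenCV 4.12 (cv2) and the standard library are available. Lean on these libraries where they do the work, as an engineer would, in place of code of your own. Each camera call takes 0.05 s, during which the arm holds its last target. There are 200 camera calls.

### The job

The children's prize-draw tub on the vaccination desk has been refilled with blue balls on one side and orange on the other: take the paddle from its leaning slotted holder and mix them. Put the blade down among the balls, close to the tub's floor, on the side farthest from the robot and stir round two full turns, clockwise as seen from above, about halfway between the tub's middle and its wall. Keep all balls in the tub and everything else where it stands, then slide the paddle back into the holder's slot until it is fully home.

Things in the scene. Friction and masses are not known exactly. Their poses are not given: they have to be found in the camera images.
- paddle: mixing paddle 180 mm long, 120 g: flat steel blade 100 x 20 x 5 mm with half-round end (radius 10 mm), then a blue plastic handle 80 mm long, 24 mm wide, 16 mm thick. Origin at the blade's very tip; z runs up the paddle to the handle, x is thickness, y width. It starts home in the holder's slot, leaning 25 degrees from vertical, handle to the robot's right
- paddle_tip (a point): tip of the blade (same point as the paddle's origin)
- holder: fixed grey slotted holder, base 125 x 85 x 12 mm, 100 mm high, yellow lip. Origin under its middle, z up, x to the robot's left within 0.4 rad. Its slot runs up from the floor along (-0.423, 0, 0.906) in the holder's frame: 9 mm thick, 26 mm wide (along y), 70 mm deep; the -x wall stands 10 mm above the mouth, the other wall has a flared lip
- slot_floor (a point): centre of the slot's floor, in the holder's frame at (15, 0, 22) mm; the blade tip rests here when fully home
- slot_mouth (a point): centre of the slot's mouth, 70 mm up the slot from its floor
- tub: fixed white round open tub, outer diameter 164 mm, wall 4 mm (inner radius about 77 mm), 75 mm high, inner floor 6 mm above its underside. Origin at the middle of its underside, z up, x away from the robot, y to the robot's left
- ball0_center (a point): centre of one blue draw ball, 26 mm diameter, 12 g, lying in the tub
- ball1_center (a point): centre of one blue draw ball, 26 mm diameter, 12 g, lying in the tub
- ball2_center (a point): centre of one blue draw ball, 26 mm diameter, 12 g, lying in the tub
- ball3_center (a point): centre of one blue draw ball, 26 mm diameter, 12 g, lying in the tub
- ball4_center (a point): centre of one orange draw ball, 26 mm diameter, 12 g, lying in the tub
- ball5_center (a point): centre of one orange draw ball, 26 mm diameter, 12 g, lying in the tub
- ball6_center (a point): centre of one orange draw ball, 26 mm diameter, 12 g, lying in the tub
- ball7_center (a point): centre of one orange draw ball, 26 mm diameter, 12 g, lying in the tub
- sanitiser: bystander: bottle with blue label, 64 mm diameter, 170 mm high, origin under its middle
- stamp: bystander: black self-inking stamp 55 x 85 mm, 106 mm high, origin under its middle
- sharps_jar: bystander: yellow jar 90 mm diameter, 140 mm high, origin under its middle
- beaker: bystander: blue cup 72 mm diameter, 80 mm high, origin under its middle

How it is judged (in metres and radians):
On the way, in this order (a step that is already met when the one before it is completed fails the run):
1. turn 1: held paddle tip among the balls, under 25 mm above the tub's underside, on the far side of the tub's middle (more than 18 mm off, within 18 mm sideways) (x of paddle_tip in the frame of tub above 0.018 m and y of paddle_tip in the frame of tub between -0.018 and 0.018 m and z of paddle_tip in the frame of tub below 0.025 m and horizontal distance between paddle_tip and tub below 0.077 m and contact force between the fingers and paddle above 0.5 N), for 0.03 s.
2. turn 1: held paddle tip among the balls, under 25 mm above the tub's underside, on the right side of the tub's middle (more than 18 mm off, within 18 mm sideways) (y of paddle_tip in the frame of tub below -0.018 m and x of paddle_tip in the frame of tub between -0.018 and 0.018 m and z of paddle_tip in the frame of tub below 0.025 m and horizontal distance between paddle_tip and tub below 0.077 m and contact force between the fingers and paddle above 0.5 N), for 0.03 s.
3. turn 1: held paddle tip among the balls, under 25 mm above the tub's underside, on the near side of the tub's middle (more than 18 mm off, within 18 mm sideways) (x of paddle_tip in the frame of tub below -0.018 m and y of paddle_tip in the frame of tub between -0.018 and 0.018 m and z of paddle_tip in the frame of tub below 0.025 m and horizontal distance between paddle_tip and tub below 0.077 m and contact force between the fingers and paddle above 0.5 N), for 0.03 s.
4. turn 1: held paddle tip among the balls, under 25 mm above the tub's underside, on the left side of the tub's middle (more than 18 mm off, within 18 mm sideways) (y of paddle_tip in the frame of tub above 0.018 m and x of paddle_tip in the frame of tub between -0.018 and 0.018 m and z of paddle_tip in the frame of tub below 0.025 m and horizontal distance between paddle_tip and tub below 0.077 m and contact force between the fingers and paddle above 0.5 N), for 0.03 s.
5. turn 2: held paddle tip among the balls, under 25 mm above the tub's underside, on the far side of the tub's middle (more than 18 mm off, within 18 mm sideways) (all of step 1), for 0.03 s.
6. turn 2: held paddle tip among the balls, under 25 mm above the tub's underside, on the right side of the tub's middle (more than 18 mm off, within 18 mm sideways) (all of step 2), for 0.03 s.
7. turn 2: held paddle tip among the balls, under 25 mm above the tub's underside, on the near side of the tub's middle (more than 18 mm off, within 18 mm sideways) (all of step 3), for 0.03 s.
8. turn 2: held paddle tip among the balls, under 25 mm above the tub's underside, on the left side of the tub's middle (more than 18 mm off, within 18 mm sideways) (all of step 4), for 0.03 s.
9. turn 2: held paddle tip among the balls, under 25 mm above the tub's underside, on the far side of the tub's middle (more than 18 mm off, within 18 mm sideways) (all of step 5), for 0.03 s.
At the end, for the whole second after the job is handed in: Paddle released and still in the slot, leaning 18 to 33 degrees, its tip within 12 mm of the slot floor's centre; all eight balls in the tub (centres within 75 mm of its axis), at least one blue and one orange ball more than 20 mm from their starts (distance between paddle_tip and slot_floor below 0.012 m and angle between paddle's own z axis and vertical between 0.32 and 0.57 rad and linear speed of paddle below 0.02 m/s and distance of any of ball0_center, ball1_center, ball2_center, ball3_center from where it was at the start of the episode above 0.02 m and distance of any of ball4_center, ball5_center, ball6_center, ball7_center from where it was at the start of the episode above 0.02 m and horizontal distance between each of ball0_center, ball1_center, ball2_center, ball3_center, ball4_center, ball5_center, ball6_center, ball7_center and tub below 0.075 m); the robot touches nothing.
It fails at once if a ball leaves the tub (horizontal distance between any of ball0_center, ball1_center, ball2_center, ball3_center, ball4_center, ball5_center, ball6_center, ball7_center and tub above 0.088 m).
It fails at once if a bystander (bottle, stamp, jar, cup) is moved more than 30 mm or tipped over (distance of any of sanitiser, stamp, sharps_jar, beaker from where it was at the start of the episode above 0.03 m or angle between any of sanitiser, stamp, sharps_jar, beaker's own z axis and vertical above 0.5 rad).
It also fails if it takes over 72 s, if anything falls off the work surface, if the arm or the gripper's body presses on something with over 40 N, if the wrist force passes 120 N, or if a joint passes its speed limit or range.

## Working session

There is one attempt and no reset: what is moved stays moved. The work goes in short steps, Python scripts to look and compute and a shell command to move; the robot and the scene stay as the last step left them, time stands still between calls to the robot, and variables do not carry over. Pictures are saved under pics/ and viewed, at most 10 in all, crops included, and the job is handed in when it is done.

```bash
mkdir -p pics
cat > h.py <<'E'
import numpy as np,cv2
from cell import get_obs,cams,ticket,finder
def ray(cam,xy):
    c=cams.calibration(cam);E=np.array(c['extrinsics']);R=E[:3,:3];t=E[:3,3]
    d=R.T@np.array([(xy[0]-c['cx'])/c['fx'],(xy[1]-c['cy'])/c['fy'],1]);return -R.T@t,d
def atz(cam,xy,z):
    o,d=ray(cam,xy);return o+d*(z-o[2])/d[2]
def proj(cam,p):
    c=cams.calibration(cam);E=np.array(c['extrinsics']);q=E[:3,:3]@np.array(p)+E[:3,3]
    return np.array([c['fx']*q[0]/q[2]+c['cx'],c['fy']*q[1]/q[2]+c['cy']])
def tri(a,b):
    A=[];B=[]
    for cam,xy in (a,b):
        o,d=ray(cam,xy);d=d/np.linalg.norm(d);P=np.eye(3)-np.outer(d,d);A.append(P);B.append(P@o)
    p=np.linalg.solve(sum(A),sum(B))
    return p,[np.round(proj(c,p)-xy,1) for c,xy in (a,b)]
E
python3 - <<'E'
from h import *
im={}
for c in('scene','top'):
    im[c]=cams.read_camera(c);cv2.imwrite(f'pics/{c}0.png',im[c][:,:,::-1])
    print(c,ray(c,(256,192)))
for n in ['tub','holder','slot_floor','slot_mouth','paddle','paddle_tip','sanitiser','stamp','sharps_jar','beaker']:
    r={}
    for c in('scene','top'):
        l=finder.tip_of(n,c)
        if l: r[c]=l[0]; print(n,c,np.round(l[0]['xy'],1),round(l[0]['p'],2), 'z0',np.round(atz(c,l[0]['xy'],0),3))
    if len(r)==2: print('   tri',tri(('scene',r['scene']['xy']),('top',r['top']['xy'])))
print(get_obs())
E
```

```text
scene (array([ 1.25142396, -0.52751461,  1.0249248 ]), array([-0.51808507,  0.40192107, -0.755392  ]))
top (array([ 0.33933097, -0.00837265,  1.38090352]), array([ 0.17442155, -0.00947443, -0.98466258]))
tub scene [207.2 221.5] 0.88 z0 [ 0.548 -0.192  0.   ]
tub top [300.  208.5] 0.67 z0 [ 0.525 -0.186  0.   ]
   tri (array([ 0.52930317, -0.18637899, -0.0244846 ]), [array([-0.9,  0.1]), array([-0.7, -0.4])])
holder scene [310.4 168.9] 0.74 z0 [0.588 0.25  0.   ]
holder top [181.2 187.3] 0.97 z0 [0.597 0.258 0.   ]
   tri (array([0.592864  , 0.2527773 , 0.00427893]), [array([ 1.4, -0.4]), array([1.2, 0.9])])
slot_floor scene [313.5 166.1] 0.93 z0 [0.585 0.27  0.   ]
slot_floor top [301.5 219.1] 0.45 z0 [ 0.485 -0.191  0.   ]
   tri (array([ 0.60190467, -0.03986205,  0.24656289]), [array([-62.4,  -8.7]), array([-38.6, -46.6])])
slot_mouth scene [308.1 153.8] 0.66 z0 [0.522 0.302 0.   ]
slot_mouth top [184.1 192.7] 0.8 z0 [0.577 0.246 0.   ]
   tri (array([0.56875193, 0.2392654 , 0.06912541]), [array([-1.8,  0.4]), array([-1.5, -1.1])])
paddle top [179.9 189.3] 0.42 z0 [0.589 0.263 0.  
[... 925 characters left out ...]
s': 1.1, 'qpos': array([75.63724859, 18.39319401, -4.0174118 , 83.10629377,  1.29371753,
       78.5409823 , -3.25746984]), 'joint_velocities': array([-0.01805883, -0.04615589,  0.03518522,  0.01220834, -0.02618317,
        0.04354489, -0.04946046]), 'effort': array([-3.79131625e-04, -4.91116261e+01, -4.03186781e-01, -3.12779939e+01,
       -6.38531917e-02,  3.35620239e-02,  3.17682213e-05]), 'tool_pos': array([ 0.17010248, -0.62737785,  0.22258332]), 'tool_rot': array([1.79995405e+02, 9.82420684e-04, 1.51750399e+01]), 'force': array([-0.15843409,  0.25622932,  0.63492454]), 'wrist_torque': array([ 0.00958108, -0.02010287,  0.00275742]), 'grasp_force': 0.0, 'grip_width': 0.08657330493642226}
```

Run:
```python
import cv2,numpy as np
s=cv2.imread('pics/scene0.png');t=cv2.imread('pics/top0.png')
a=cv2.resize(s[60:320,60:440],(800,547),interpolation=3);cv2.imwrite('pics/a.png',a)
b=cv2.resize(t[110:290,80:430],(800,411),interpolation=3);cv2.imwrite('pics/b.png',b)
```

```text
(no output)
```

View pics/a.png

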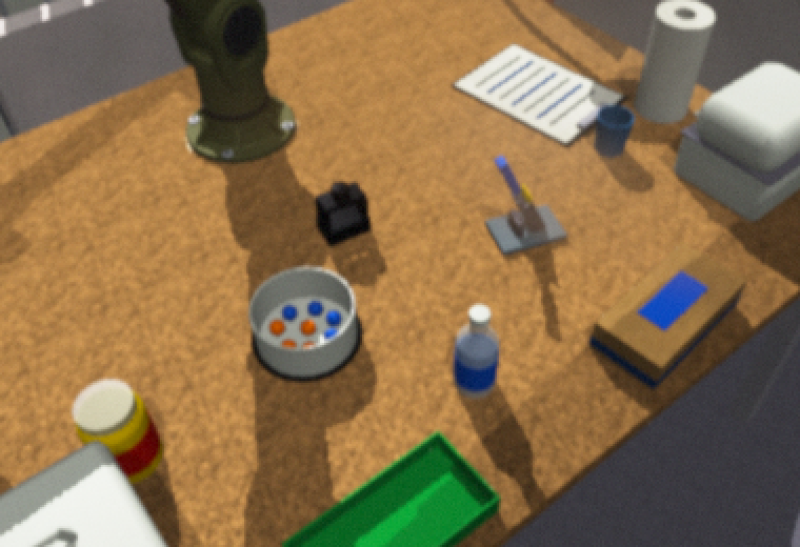

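View pics/b.png

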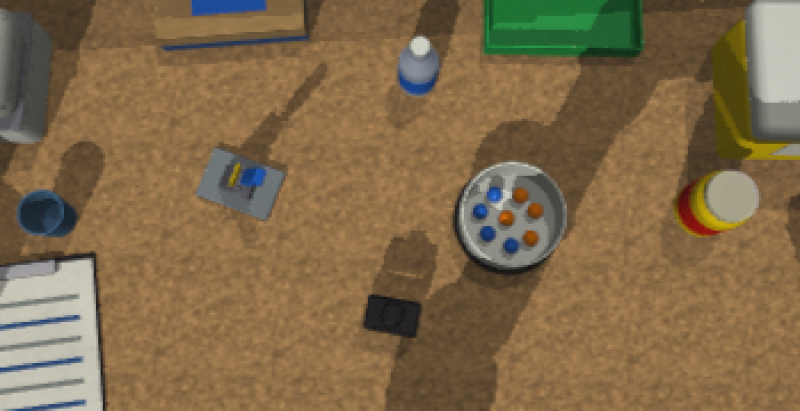

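Both views agree. The holder is at top pixel ≈(186,190), with its base long axis running upper-left and the blue handle leaning to the right. The tub is at ≈(304,205) and holds 8 balls; the bottle is at (263,140), the stamp at (252,248), the jar at (396,197) and the beaker at (98,203). Next I fit the holder and tub outlines to the masks.

```bash
cat > fit.py <<'E'
from h import *
from scipy.optimize import minimize
def hullmask(cam,P,S=4):
    px=np.array([proj(cam,p) for p in P]);h=cv2.convexHull(((px+.5)*S).astype(np.float32)).astype(np.int32)
    m=np.zeros((384*S,512*S),np.uint8);cv2.fillConvexPoly(m,h,1);return m.astype(bool)
def fit(model,masks,x0,steps):
    M={c:cv2.resize(m.astype(np.uint8),(2048,1536),interpolation=0).astype(bool) for c,m in masks.items()}
    def f(x):
        s=0
        for c,m in M.items():
            r=hullmask(c,model(x));s+=1-(r&m).sum()/(r|m).sum()
        return s
    sim=np.array([x0]+[np.add(x0,np.eye(len(x0))[i]*steps[i]) for i in range(len(x0))])
    r=minimize(f,x0,method='Nelder-Mead',options=dict(initial_simplex=sim,xatol=1e-4,fatol=1e-4,maxiter=150));return r.x,r.fun
def base(x):
    c,s=np.cos(x[2]),np.sin(x[2])
    return [(x[0]+c*a-s*b,x[1]+s*a+c*b,z) for a in(-.0625,.0625) for b in(-.0425,.0425) for z in(0,.012)]
def cyl(x,R=.082,H=.075):
    return [(x[0]+R*np.cos(t),x[1]+R*np.sin(t),z) for t in np.linspace(0,6.28,60) for z in(0,H)]
def hull(m):
    m=cv2.morphologyEx(m.astype(np.uint8),cv2.MORPH_OPEN,np.ones((2,2)));cs,_=cv2.findContours(m,0,2);c=max(cs,key=cv2.contourArea)
    o=np.zeros_like(m);cv2.fillConvexPoly(o,cv2.convexHull(c),1);return o.astype(bool)
E
python3 - <<'E'
from fit import *
for c in('scene','top'): cams.read_camera(c)
mm={}
for n in('holder','tub'):
    for c in('scene','top'):
        l=finder.masks_of(n,c)[0];print(n,c,l['p'],l['xy'],l['mask'].sum());mm[n,c]=l['mask']
for cs in(['top'],['scene'],['top','scene']):
    print('tub',cs,fit(cyl,{c:hull(mm['tub',c]) for c in cs},[.53,-.187],[.01,.01]))
x,f=fit(base,{'top':hull(mm['holder','top'])},[.593,.253,1.2],[.01,.01,.1]);print('holder',x,f)
c,s=np.cos(x[2]),np.sin(x[2]);R=np.array([[c,-s,0],[s,c,0],[0,0,1]]);o=np.array([x[0],x[1],0])
for n,L in(('floor',0),('mouth',.07),('h0',.1),('h1',.14),('end',.18)):
    p=o+R@(np.array([.015,0,.022])+L*np.array([-.423,0,.906]));print(n,p.round(4),proj('top',p).round(1),proj('scene',p).round(1))
a=cams.read_camera('scene');b=cams.read_camera('top')
for nm,i,(x0,x1,y0,y1) in(('scene',a,(285,325,125,175)),('top',b,(165,210,170,210))):
    q=i[y0:y1,x0:x1].astype(int);m=(q[:,:,2]>q[:,:,0]+50)&(q[:,:,2]>q[:,:,1]+40);yy,xx=np.nonzero(m);print(nm,'blue',xx.mean()+x0,yy.mean()+y0,xx.min()+x0,xx.max()+x0,yy.min()+y0,yy.max()+y0)
    l=finder.masks_of('paddle',nm);print([(round(k['p'],2),np.round(k['xy'],1)) for k in l[:3]])
E
```

```text
holder scene 0.92 [311.6, 168.2] 638
holder top 0.94 [180.2, 187.9] 617
tub scene 0.84 [200.9, 216.4] 2117
tub top 0.92 [304.8, 207.4] 1707Traceback (most recent call last):
  File "<stdin>", line 8, in <module>
  File "fit.py", line 14, in fit
    r=minimize(f,x0,method='Nelder-Mead',options=dict(initial_simplex=sim,xatol=1e-4,fatol=1e-4,maxiter=150));return r.x,r.fun
    res = _minimize_neldermead(fun, x0, args, callback, bounds=bounds,
                               **options)
    fxc = func(xc)
    fx = function(np.copy(x), *(wrapper_args + args))
  File "fit.py", line 11, in f
    r=hullmask(c,model(x));s+=1-(r&m).sum()/(r|m).sum()
  File "fit.py", line 4, in hullmask
    px=np.array([proj(cam,p) for p in P]);h=cv2.convexHull(((px+.5)*S).astype(np.float32)).astype(np.int32)
                 ~~~~^^^^^^^
  File "h.py", line 9, in proj
    c=cams.calibration(cam);E=np.array(c['extrinsics']);q=E[:3,:3]@np.array(p)+E[:3,3]
ValueError: time passes only in moves, steps and waits
```

```bash
sed -i '2a CAL={k:cams.calibration(k) for k in ("scene","top")}' h.py; sed -i 's/c=cams.calibration(cam)/c=CAL[cam]/' h.py
python3 - <<'E'
from fit import *
im={c:cams.read_camera(c) for c in('scene','top')}
mm={}
for n in('holder','tub'):
    for c in('scene','top'):
        l=finder.masks_of(n,c)[0];mm[n,c]=l['mask']
for cs in(['top'],['scene'],['top','scene']):
    print('tub',cs,fit(cyl,{c:hull(mm['tub',c]) for c in cs},[.53,-.187],[.01,.01]))
x,f=fit(base,{'top':hull(mm['holder','top'])},[.593,.253,1.2],[.01,.01,.1]);print('holder',x,f)
c,s=np.cos(x[2]),np.sin(x[2]);R=np.array([[c,-s,0],[s,c,0],[0,0,1]]);o=np.array([x[0],x[1],0])
for n,L in(('floor',0),('mouth',.07),('h0',.1),('h1',.14),('end',.18)):
    p=o+R@(np.array([.015,0,.022])+L*np.array([-.423,0,.906]));print(n,p.round(4),proj('top',p).round(1),proj('scene',p).round(1))
for nm,(x0,x1,y0,y1) in(('scene',(285,325,125,175)),('top',(165,210,170,210))):
    i=im[nm]
    q=i[y0:y1,x0:x1].astype(int);m=(q[:,:,2]>q[:,:,0]+50)&(q[:,:,2]>q[:,:,1]+40);yy,xx=np.nonzero(m);print(nm,'blue',xx.mean()+x0,yy.mean()+y0,xx.min()+x0,xx.max()+x0,yy.min()+y0,yy.max()+y0)
    l=finder.masks_of('paddle',nm);print([(round(k['p'],2),np.round(k['xy'],1)) for k in l[:3]])
E
```

```text
tub ['top'] (array([ 0.52571533, -0.1942937 ]), np.float64(0.07970577977870075))
tub ['scene'] (array([ 0.54784842, -0.19368278]), np.float64(0.0633804623951143))
tub ['top', 'scene'] (array([ 0.53304175, -0.193256  ]), np.float64(0.2737829039279124))
holder [0.58088346 0.23821384 1.24350739] 0.050281918591179475
floor [0.5857 0.2524 0.022 ] [181.6 189.2] [310.9 164.2]
mouth [0.5762 0.2244 0.0854] [186.1 188.7] [305.2 153.8]
h0 [0.5721 0.2124 0.1126] [188.2 188.5] [302.6 149.1]
h1 [0.5667 0.1963 0.1488] [191.1 188.2] [298.9 142.5]
end [0.5612 0.1803 0.1851] [194.2 187.9] [295.2 135.7]
scene blue 297.5882352941176 136.7058823529412 296 299 135 139
[(0.54, array([301., 143.]))]
top blue 190.3661971830986 187.1549295774648 185 196 184 191
[(0.56, array([188.5, 188.3]))]
```

Run:
```python
from fit import *
out=[]
for c,(x0,y0,w,h) in(('top',(150,150,200,110)),('scene',(150,120,200,150))):
    im=cams.read_camera(c);S=4
    big=cv2.resize(im[y0:y0+h,x0:x0+w,::-1].copy(),None,fx=S,fy=S,interpolation=cv2.INTER_NEAREST)
    def pl(P,col):
        px=((np.array([proj(c,p) for p in P])+.5-[x0,y0])*S).astype(np.int32);cv2.polylines(big,[px],True,col,1)
    t=np.linspace(0,6.28,60)
    for (a,b),col in(((.5257,-.1943),(0,255,0)),((.5478,-.1937),(255,0,255))):
        for r,z in((.082,.075),(.082,0)): pl([(a+r*np.cos(k),b+r*np.sin(k),z) for k in t],col)
    x=(.5809,.2382,1.2435);B=base(x)
    pl([B[1],B[3],B[7],B[5]],(0,255,0))
    out.append(big)
cv2.imwrite('pics/ov_top.png',out[0]);cv2.imwrite('pics/ov_scene.png',out[1])
```

```text
(no output)
```

View pics/ov_top.png

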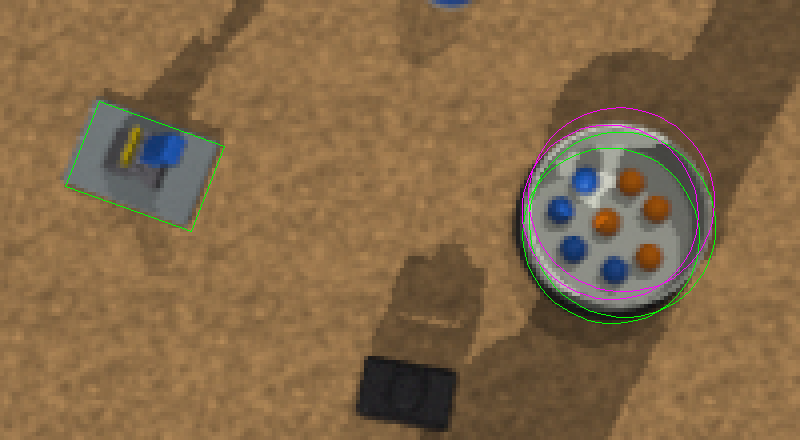

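View pics/ov_scene.png

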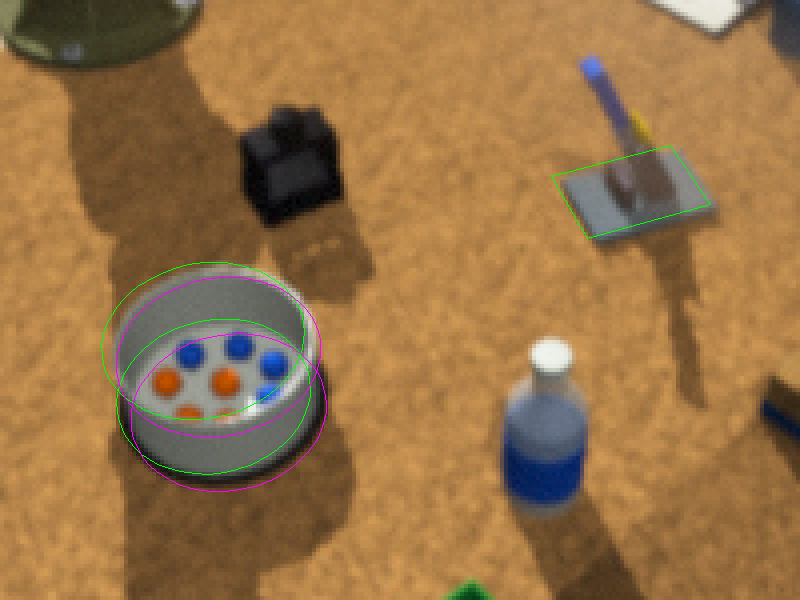

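The true tub centre lies between the two overlays, at ≈(0.536,−0.190). The holder fit needs about +2 mm, giving ≈(0.583,0.240) with yaw 71°. Moving now.

```bash
python3 -m creep '0.04 0.04 0.008 5 0.087;0.04 0.04 0.008 5 0.087;0.04 0.04 0.008 5 0.087;0.04 0.04 0.008 5 0.087;0.04 0.04 0.008 5 0.087;0.04 0.04 0.008 5 0.087;0.04 0.04 0.008 5 0.087;0.04 0.04 0.008 5 0.087' 40; python3 -m creep '0.01 0.06 0 2 0.087;0.01 0.06 0 2 0.087;0.01 0.06 0 2 0.087;0.01 0.06 0 2 0.087;0.01 0.06 0 2 0.087;0.01 0.06 0 2 0.087;0.01 0.06 0 2 0.087;0 0 0 0 0.087'
```

```text
time_s: 2.9
tool_pos: [0.4912, -0.3061, 0.2872]
tool_rot: [179.9, 0.0, 55.3]
force: [0.4, -0.5, 0.3]
grip_width: 0.0867
grasp_force: 0.0
time_s: 3.9
tool_pos: [0.5591, 0.1198, 0.287]
tool_rot: [-179.9, -0.2, 69.8]
force: [-0.2, -0.3, 0.4]
grip_width: 0.087
grasp_force: 0.0
```

```bash
python3 -m creep '0.005 0.04 0 1 0.087;0.005 0.042 0 1 0.087;0 0 -0.04 0 0.087;0 0 0 0 0.087;0 0 0 0 0.087'
python3 - <<'E'
from h import *
o=get_obs();print(o['tool_pos'],o['tool_rot'])
out=[]
for c,(x0,y0,w,h) in(('top',(140,140,100,100)),('scene',(250,80,100,100))):
    im=cams.read_camera(c);big=cv2.resize(im[y0:y0+h,x0:x0+w,::-1].copy(),(400,400),interpolation=3)
    p=(proj(c,o['tool_pos'])+.5-[x0,y0])*4;cv2.circle(big,tuple(int(v) for v in p),3,(0,0,255),-1);out.append(big)
cv2.imwrite('pics/hov.png',np.hstack(out))
E
```

```text
time_s: 4.53
tool_pos: [0.5709, 0.1932, 0.2476]
tool_rot: [179.9, 0.0, 71.0]
force: [-0.0, -0.4, 0.5]
grip_width: 0.0871
grasp_force: 0.0
[0.57088732 0.1931542  0.24757819] [1.79936853e+02 9.39570250e-03 7.10349466e+01]
```

View pics/hov.png

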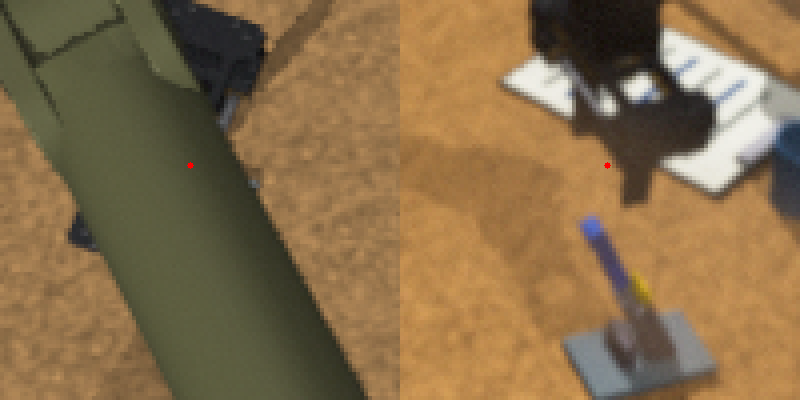

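Run:
```python
from h import *
print(atz('scene',(297.5,135.6),.185), 'pred avg',.5612+.002,.1803+.002)
# base corners visible in scene crops (x, y)/4 crop coords -> px, plate top z=.012
for n,(u,v) in dict(left=(563,341),bottom=(598,397),right=(715,362)).items():
    print(n,atz('scene',((u-400)/4+250-.5,v/4+80-.5),.012))
from fit import base
print(np.round(base((.583,.240,1.2435))[1::2],3))
```

```text
[0.56599211 0.18674145 0.185     ] pred avg 0.5632 0.1823
left [0.53164699 0.19763135 0.012     ]
bottom [0.60585269 0.17377176 0.012     ]
right [0.6419871  0.28896405 0.012     ]
[[0.603 0.167 0.012]
 [0.523 0.194 0.012]
 [0.643 0.286 0.012]
 [0.563 0.313 0.012]]
```

```bash
python3 -m creep '-0.001 0.006 -0.03 0.2 0.087;0 0 -0.03 0 0.087;0 0 -0.03 0 0.087;0 0 -0.0275 0 0.087;0 0 0 0 0.087'; python3 -m creep '0 0 0 0 0.03;0 0 0 0 0.03;0 0 0 0 0.03;0 0 0 0 0.03;0 0 0 0 0.03' 5
```

```text
time_s: 5.25
tool_pos: [0.5685, 0.1994, 0.1282]
tool_rot: [-179.9, 0.1, 71.3]
force: [0.2, 0.4, 0.6]
grip_width: 0.087
grasp_force: 0.0
time_s: 5.88
tool_pos: [0.5691, 0.2006, 0.1292]
tool_rot: [180.0, 0.0, 71.4]
force: [0.3, 0.6, -0.5]
grip_width: 0.0451
grasp_force: 0.0
```

Closing gently to sense asymmetry.

```bash
python3 -m creep '0 0 0 0 0.02;0 0 0 0 0.02;0 0 0 0 0.02;0 0 0 0 0.02' 5;python3 -m creep '0 0 0 0 0.02;0 0 0 0 0.02;0 0 0 0 0.02' 5
```

```text
time_s: 6.38
tool_pos: [0.5691, 0.2006, 0.129]
tool_rot: [180.0, 0.0, 71.4]
force: [-0.1, 0.2, -0.2]
grip_width: 0.0241
grasp_force: 5.0
time_s: 6.75
tool_pos: [0.5691, 0.2006, 0.129]
tool_rot: [180.0, 0.0, 71.4]
force: [1.3, -0.5, -0.8]
grip_width: 0.024
grasp_force: 5.0
```

```bash
python3 -m creep '0 0 0 0 0.01;0 0 0 0 0.01;0 0 0 0 0.01' 50;python3 -m creep '-0.0013 -0.004 0.009 0 0.01;-0.0013 -0.004 0.009 0 0.01;0 0 0 0 0.01;0 0 0 0 0.01'
```

```text
time_s: 7.12
tool_pos: [0.5691, 0.2006, 0.1291]
tool_rot: [180.0, 0.0, 71.4]
force: [-0.2, 0.1, -0.5]
grip_width: 0.0236
grasp_force: 50.0
time_s: 7.62
tool_pos: [0.5666, 0.1924, 0.1473]
tool_rot: [180.0, -0.0, 71.3]
force: [0.0, 1.1, -1.2]
grip_width: 0.0238
grasp_force: 50.0
```

```bash
python3 -m creep '-0.0027 -0.008 0.018 0 0.01;-0.0027 -0.008 0.018 0 0.01;-0.0027 -0.008 0.018 0 0.01;-0.0027 -0.008 0.018 0 0.01;0 0 0 0 0.01;0 0 0 0 0.01'
```

```text
time_s: 8.38
tool_pos: [0.5555, 0.1604, 0.2188]
tool_rot: [-180.0, 0.0, 71.4]
force: [-0.4, 0.4, -1.3]
grip_width: 0.0237
grasp_force: 50.0
```

Run:
```python
from h import *
im=cv2.cvtColor(cv2.imread('pics/top0.png'),cv2.COLOR_BGR2HSV)[175:235,275:335]
for n,lo,hi in(('blue',(100,140,60),(130,255,255)),('orange',(3,150,80),(17,255,255))):
    m=cv2.inRange(im,lo,hi);k,_,st,ce=cv2.connectedComponentsWithStats(m)
    for i in range(1,k):
        if st[i,4]>8: print(n,st[i,4],np.round(1000*(atz('top',ce[i]+[275,175],.019)-[.536,-.190,0]))[:2])
```

```text
blue 29 [37. 22.]
blue 27 [10. 45.]
blue 28 [-26.  34.]
blue 26 [-45.  -4.]
orange 31 [ 36. -21.]
orange 30 [ 12. -44.]
orange 33 [-1.  2.]
orange 29 [-32. -36.]
```

```bash
python3 -m creep '0 -0.02 0.01 0 0.01;0 -0.045 0.01 0 0.01;0 -0.055 0 0 0.01;0 -0.055 0 0 0.01;0 -0.055 0 0 0.01;0 -0.055 0 0 0.01;0 -0.055 0 0 0.01;-0.0015 -0.043 0 0 0.01';python3 -m creep '0 -0.02 0 0 0.01;0 0 0 0 0.01;0 0 0 0 0.01'
python3 - <<'E'
from h import *
o=get_obs();p=np.array(o['tool_pos']);tip=p-[-.0188,-.0557,.107];print(p,o['tool_rot'],tip)
c='scene';x0,y0=150,110;im=cams.read_camera(c);big=cv2.resize(im[y0:y0+150,x0:x0+150,::-1].copy(),(600,600),interpolation=3)
for q,col in((tip,(0,0,255)),(p,(0,255,255)),((.572,-.19,.006),(0,255,0)),((.536,-.19,.006),(255,0,255))):
    u=(proj(c,q)+.5-[x0,y0])*4;cv2.circle(big,tuple(int(v) for v in u),3,col,-1)
cv2.imwrite('pics/pre.png',big)
print(finder.tip_of('paddle_tip',c)[:2],proj(c,tip))
E
```

```text
time_s: 9.38
tool_pos: [0.5534, -0.2248, 0.2377]
tool_rot: [-179.9, 0.0, 71.3]
force: [1.1, -0.7, -0.9]
grip_width: 0.0237
grasp_force: 50.0
time_s: 9.75
tool_pos: [0.5549, -0.2392, 0.239]
tool_rot: [-180.0, -0.1, 71.6]
force: [0.8, -0.3, -0.6]
grip_width: 0.024
grasp_force: 50.0
[ 0.55492056 -0.23918466  0.23901215] [-1.79977851e+02 -9.44044836e-02  7.15887170e+01] [ 0.57372056 -0.18348466  0.13201215]
[{'xy': [206.3, 200.0], 'p': 0.43}] [209.57277457 199.83972344]
```

View pics/pre.png

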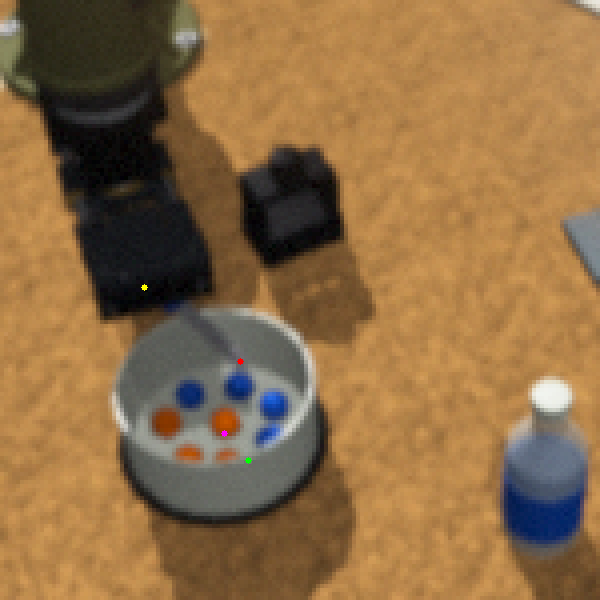

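The picture shows the blade tip at crop ≈(237,358), which matches my prediction. The tub centre dot sits on the middle ball. Lowering now.

```bash
python3 -m creep '-0.001 -0.004 -0.03 -0.2 0.01;0 0 -0.03 0 0.01;0 0 -0.022 0 0.01;0 0 0 0 0.01';python3 -m creep '0 0 -0.01 0 0.01;0 0 -0.01 0 0.01;0 0 -0.008 0 0.01;0 0 -0.006 0 0.01;0 0 0 0 0.01;0 0 0 0 0.01'
```

```text
time_s: 10.35
tool_pos: [0.5523, -0.2444, 0.1555]
tool_rot: [-179.8, -0.0, 71.3]
force: [0.4, 0.5, -0.7]
grip_width: 0.0236
grasp_force: 50.0
time_s: 11.1
tool_pos: [0.5534, -0.2465, 0.1233]
tool_rot: [180.0, 0.0, 71.2]
force: [0.1, -0.9, 0.2]
grip_width: 0.0234
grasp_force: 50.0
```

```bash
python3 -m creep '-0.0012 -0.0093 -0.001 0 0.01;-0.0036 -0.0087 0 0 0.01;-0.0057 -0.0075 0 0 0.01;-0.0075 -0.0057 0 0 0.01;-0.0087 -0.0036 0 0 0.01;-0.0093 -0.0012 0 0 0.01;0 0 0 0 0.01';python3 -m creep '-0.0093 0.0012 0 0 0.01;-0.0087 0.0036 0 0 0.01;-0.0075 0.0057 0 0 0.01;-0.0057 0.0075 0 0 0.01;-0.0036 0.0087 0 0 0.01;-0.0012 0.0093 0 0 0.01;0 0 0 0 0.01'
python3 - <<'E'
from h import *
o=get_obs();p=np.array(o['tool_pos']);tip=p-[-.0188,-.0557,.107];print(tip-[.536,-.19,0])
c='scene';x0,y0=150,110;im=cams.read_camera(c);big=cv2.resize(im[y0:y0+150,x0:x0+150,::-1].copy(),(600,600),interpolation=3)
u=(proj(c,tip)+.5-[x0,y0])*4;cv2.circle(big,tuple(int(v) for v in u),3,(0,0,255),-1)
cv2.imwrite('pics/st.png',big)
E
```

```text
time_s: 11.98
tool_pos: [0.5153, -0.2835, 0.1214]
tool_rot: [-179.9, 0.1, 71.1]
force: [-0.2, -0.3, -1.0]
grip_width: 0.0237
grasp_force: 50.0
time_s: 12.85
tool_pos: [0.4815, -0.2452, 0.1222]
tool_rot: [180.0, -0.0, 71.3]
force: [0.7, -0.7, -1.7]
grip_width: 0.0238
grasp_force: 50.0
[-0.03566892  0.00054404  0.01524287]
```

View pics/st.png

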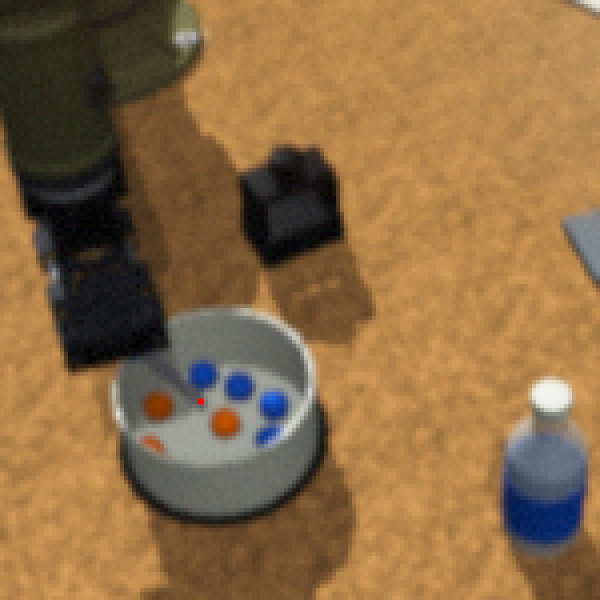

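The blade is among the balls on the near side, with its tip at crop ≈(200,401) as predicted. All is well, so I continue.

```bash
python3 -m creep '0.0012 0.0093 0 0 0.01;0.0036 0.0087 0 0 0.01;0.0057 0.0075 0 0 0.01;0.0075 0.0057 0 0 0.01;0.0087 0.0036 0 0 0.01;0.0093 0.0012 0 0 0.01;0 0 0 0 0.01';python3 -m creep '0.0093 -0.0012 0 0 0.01;0.0087 -0.0036 0 0 0.01;0.0075 -0.0057 0 0 0.01;0.0057 -0.0075 0 0 0.01;0.0036 -0.0087 0 0 0.01;0.0012 -0.0093 0 0 0.01;0 0 0 0 0.01'
python3 - <<'E'
from h import *
c='scene';x0,y0=150,110;im=cams.read_camera(c);cams.read_camera('top')
print(finder.tip_of('paddle_tip',c)[:2],proj(c,np.array(get_obs()['tool_pos'])-[-.0188,-.0557,.107]))
for b in('ball0_center','ball4_center'):
  for c in ('scene','top'): print(b,c,[(np.round(1000*(atz(c,k['xy'],.019)[:2]-[.536,-.19])),round(k['p'],2)) for k in finder.tip_of(b,c)])
E
```

```text
time_s: 13.78
tool_pos: [0.518, -0.2102, 0.122]
tool_rot: [180.0, -0.0, 71.2]
force: [0.2, -1.5, -1.4]
grip_width: 0.0239
grasp_force: 50.0
time_s: 14.65
tool_pos: [0.5528, -0.2478, 0.1219]
tool_rot: [-180.0, 0.0, 71.1]
force: [0.4, 0.5, -1.8]
grip_width: 0.0238
grasp_force: 50.0
[{'xy': [284.1, 240.0], 'p': 0.34}] [211.16031606 223.1285022 ]
ball0_center scene []
ball0_center top [(array([62.,  4.]), 0.48)]
ball4_center scene []
ball4_center top [(array([-46., -33.]), 0.62), (array([-54.,  17.]), 0.54)]
```

```bash
python3 -m creep '-0.0012 -0.0093 0 0 0.01;-0.0036 -0.0087 0 0 0.01;-0.0057 -0.0075 0 0 0.01;-0.0075 -0.0057 0 0 0.01;-0.0087 -0.0036 0 0 0.01;-0.0093 -0.0012 0 0 0.01;0 0 0 0 0.01';python3 -m creep '-0.0093 0.0012 0 0 0.01;-0.0087 0.0036 0 0 0.01;-0.0075 0.0057 0 0 0.01;-0.0057 0.0075 0 0 0.01;-0.0036 0.0087 0 0 0.01;-0.0012 0.0093 0 0 0.01;0 0 0 0 0.01';python3 -m creep '0.0012 0.0093 0 0 0.01;0.0036 0.0087 0 0 0.01;0.0057 0.0075 0 0 0.01;0.0075 0.0057 0 0 0.01;0.0087 0.0036 0 0 0.01;0.0093 0.0012 0 0 0.01;0 0 0 0 0.01';python3 -m creep '0.0093 -0.0012 0 0 0.01;0.0087 -0.0036 0 0 0.01;0.0075 -0.0057 0 0 0.01;0.0057 -0.0075 0 0 0.01;0.0036 -0.0087 0 0 0.01;0.0012 -0.0093 0 0 0.01;0 0 0 0 0.01;0 0 0 0 0.01'
```

```text
time_s: 15.88
tool_pos: [0.5163, -0.2826, 0.1222]
tool_rot: [-180.0, 0.0, 71.1]
force: [-0.2, -0.1, -0.9]
grip_width: 0.0235
grasp_force: 50.0
time_s: 16.75
tool_pos: [0.4815, -0.2451, 0.1222]
tool_rot: [180.0, -0.0, 71.3]
force: [0.6, -0.4, -2.0]
grip_width: 0.0234
grasp_force: 50.0
time_s: 17.62
tool_pos: [0.518, -0.2102, 0.122]
tool_rot: [180.0, -0.0, 71.2]
force: [0.1, -0.6, -1.6]
grip_width: 0.0235
grasp_force: 50.0
time_s: 18.62
tool_pos: [0.553, -0.2461, 0.1221]
tool_rot: [-180.0, -0.0, 71.2]
force: [-0.4, 0.4, -1.4]
grip_width: 0.0235
grasp_force: 50.0
```

```bash
python3 -m creep '0 0 0.01 0 0.01;0 0 0.02 0 0.01;0 0 0.03 0 0.01;0 0 0.03 0 0.01;0 0 0.028 0 0.01;0 0 0 0 0.01';python3 -m creep '0 0.02 0 0 0.01;0 0.045 0 0 0.01;0 0.055 0 0 0.01;0 0.055 0 0 0.01;0 0.055 0 0 0.01;0 0.055 0 0 0.01;0 0.055 0 0 0.01;0.0025 0.045 0 0 0.01';python3 -m creep '0 0.02 0 0 0.01;0 0 -0.01 0 0.01;0 0 0 0 0.01;0 0 0 0 0.01'
python3 - <<'E'
from h import *
o=get_obs();p=np.array(o['tool_pos']);tip=p-[-.0188,-.0557,.107];print(p,o['tool_rot'],tip)
x0,y0=265,100;c='scene';im=cams.read_camera(c);big=cv2.resize(im[y0:y0+80,x0:x0+80,::-1].copy(),(600,600),interpolation=3)
for q,col in((tip,(0,0,255)),((.588-.0095,.256-.028,.0854),(0,255,0))):
    u=(proj(c,q)+.5-[x0,y0])*7.5;cv2.circle(big,tuple(int(v) for v in u),3,col,-1)
cv2.imwrite('pics/re.png',big)
E
```

```text
time_s: 19.38
tool_pos: [0.5551, -0.2465, 0.2444]
tool_rot: [179.6, 0.1, 71.2]
force: [0.2, -0.6, -2.1]
grip_width: 0.0236
grasp_force: 50.0
time_s: 20.38
tool_pos: [0.5534, 0.1426, 0.2391]
tool_rot: [-179.9, 0.0, 71.4]
force: [-0.3, -0.2, -1.1]
grip_width: 0.0239
grasp_force: 50.0
time_s: 20.88
tool_pos: [0.5557, 0.1569, 0.2295]
tool_rot: [-180.0, 0.1, 71.0]
force: [-0.0, -0.5, -1.8]
grip_width: 0.0237
grasp_force: 50.0
[0.55565621 0.15687741 0.22950745] [-1.79970897e+02  7.01150243e-02  7.10343293e+01] [0.57445621 0.21257741 0.12250745]
```

View pics/re.png

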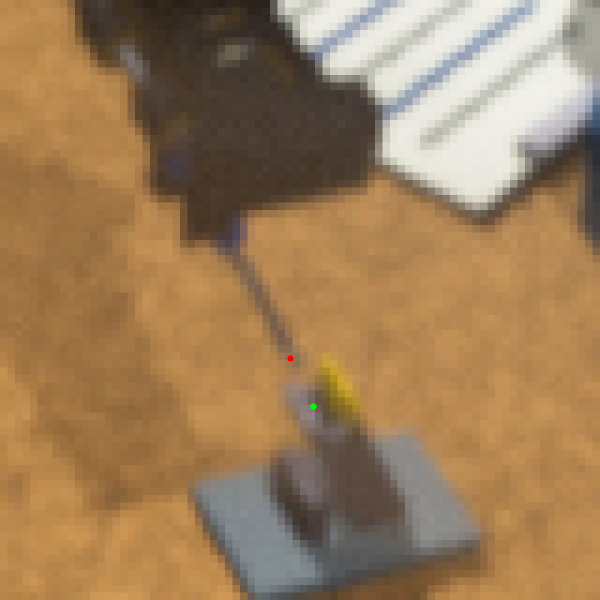

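The tip (red, crop (290,358)) sits in line just above the slot mouth (green, crop (313,406)). Sliding in along the slot axis.

```bash
python3 -m creep '-0.0015 -0.001 0 0.3 0.01;0 0 0 0 0.01;0.0014 0.004 -0.0091 0 0.01;0.0014 0.004 -0.0091 0 0.01;0.0014 0.004 -0.0091 0 0.01;0.0014 0.004 -0.0091 0 0.01;0 0 0 0 0.01;0 0 0 0 0.01'
```

```text
time_s: 21.92
tool_pos: [0.5599, 0.1737, 0.1938]
tool_rot: [180.0, -0.0, 71.5]
force: [-0.2, -0.1, -1.7]
grip_width: 0.0238
grasp_force: 50.0
```

```bash
python3 -m creep '0.001 0.0028 -0.0091 0 0.01;0.0014 0.004 -0.0091 0 0.01;0.0014 0.004 -0.0091 0 0.01;0 0 0 0 0.01;0 0 0 0 0.01'
```

```text
time_s: 22.55
tool_pos: [0.5636, 0.1845, 0.1664]
tool_rot: [-180.0, 0.0, 71.5]
force: [0.0, 0.7, -1.3]
grip_width: 0.0235
grasp_force: 50.0
```

```bash
python3 -m creep '0.0014 0.004 -0.0091 0 0.01;0.0014 0.004 -0.0091 0 0.01;0.0014 0.004 -0.0091 0 0.01;0 0 0 0 0.01;0 0 0 0 0.01'; python3 -m creep '0.0008 0.0024 -0.0054 0 0.01;0.0007 0.002 -0.0045 0 0.01;0 0 0 0 0.01;0 0 0 0 0.01'
```

```text
time_s: 23.18
tool_pos: [0.5678, 0.1965, 0.1391]
tool_rot: [-180.0, 0.0, 71.5]
force: [0.5, 0.7, -1.8]
grip_width: 0.0237
grasp_force: 50.0
time_s: 23.68
tool_pos: [0.5694, 0.2008, 0.1292]
tool_rot: [180.0, 0.0, 71.5]
force: [-0.1, -0.7, 0.0]
grip_width: 0.0237
grasp_force: 50.0
```

```bash
python3 -m creep '0 0 0 0 0.01;0 0 0 0 0.01' 8; python3 -m creep '0 0 0 0 0.087;0 0 0 0 0.087;0 0 0 0 0.087;0 0 0 0 0.087;0 0 0 0 0.087;0 0 0 0 0.087;0 0 0 0 0.087;0 0 0 0 0.087';  python3 -m creep '0 0 0.02 0 0.087;0 0 0.04 0 0.087;0 0 0.05 0 0.087;0 0 0.05 0 0.087;0 0 0 0 0.087'; python3 -m creep '-0.02 -0.05 0 0 0.087;-0.02 -0.05 0 0 0.087;-0.02 -0.05 0 0 0.087;0 0 0 0 0.087;0 0 0 0 0.087'
python3 - <<'E'
from h import *
out=[]
for c,(x0,y0) in(('scene',(265,100)),('scene',(160,160)),('top',(265,160)),('top',(150,150))):
    im=cams.read_camera(c);b=cv2.resize(im[y0:y0+80,x0:x0+80,::-1].copy(),(300,300),interpolation=3)
    if x0==265 and c=='scene':
        for L,col in((.07,(0,255,0)),(.18,(0,0,255))):
            u=(proj(c,np.array([.588,.256,.022])+L*np.array([-.1355,-.4006,.906]))+.5-[x0,y0])*3.75;cv2.circle(b,tuple(int(v) for v in u),2,col,-1)
    out.append(b)
cv2.imwrite('pics/fin.png',np.vstack([np.hstack(out[:2]),np.hstack(out[2:])]))
E
```

```text
time_s: 23.92
tool_pos: [0.5693, 0.2008, 0.1292]
tool_rot: [180.0, 0.0, 71.5]
force: [-0.0, -0.7, -1.0]
grip_width: 0.0241
grasp_force: 8.0
time_s: 24.92
tool_pos: [0.5693, 0.2008, 0.1292]
tool_rot: [180.0, 0.0, 71.5]
force: [-0.1, -0.4, 0.1]
grip_width: 0.0862
grasp_force: 0.0
time_s: 25.55
tool_pos: [0.5712, 0.2026, 0.2955]
tool_rot: [179.5, -0.3, 71.5]
force: [-0.5, 0.3, -0.5]
grip_width: 0.0869
grasp_force: 0.0
time_s: 26.18
tool_pos: [0.5093, 0.0515, 0.2895]
tool_rot: [180.0, -0.0, 71.5]
force: [0.8, 0.8, 0.4]
grip_width: 0.0872
grasp_force: 0.0
```

View pics/fin.png

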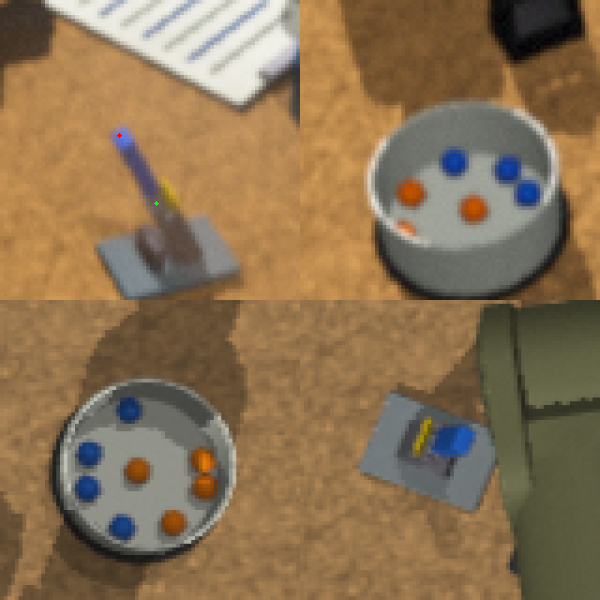

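The paddle is back home with its end on the predicted dot (red, crop (119,135)), and all eight balls are in the tub. I'll check how far the balls moved.

Run:
```python
from h import *
from scipy.optimize import linear_sum_assignment as lsa
def balls(im):
    im=cv2.cvtColor(im,cv2.COLOR_BGR2HSV)[175:235,275:335];r={}
    for n,lo,hi in(('blue',(100,140,60),(130,255,255)),('orange',(3,150,80),(17,255,255))):
        m=cv2.inRange(im,lo,hi);k,_,st,ce=cv2.connectedComponentsWithStats(m)
        r[n]=[];
        for i in range(1,k):
            if st[i,4]>8: r[n].append(1000*(atz('top',ce[i]+[275,175],.019)-[.536,-.190,0])[:2]); print(n,st[i,4],r[n][-1].round())
    return r
a=balls(cv2.imread('pics/top0.png'));b=balls(cams.read_camera('top')[:,:,::-1].copy())
for n in a:
    A,B=np.array(a[n]),np.array(b[n]);D=np.linalg.norm(A[:,None]-B[None],axis=2);print(n,D.round());
```

```text
blue 29 [37. 22.]
blue 27 [10. 45.]
blue 28 [-26.  34.]
blue 26 [-45.  -4.]
orange 31 [ 36. -21.]
orange 30 [ 12. -44.]
orange 33 [-1.  2.]
orange 29 [-32. -36.]
blue 27 [60. 10.]
blue 28 [15. 50.]
blue 29 [-19.  52.]
blue 26 [-57.  18.]
orange 65 [ -4. -63.]
orange 30 [-1.  2.]
orange 30 [-52. -32.]
blue [[ 25.  36.  63.  95.]
 [ 61.   7.  29.  72.]
 [ 89.  44.  19.  35.]
 [106.  81.  62.  25.]]
orange [[58. 43. 89.]
 [25. 47. 65.]
 [66.  0. 61.]
 [39. 49. 20.]]
```

```bash
python3 -c "
from cell import ticket
print(ticket.sign_off())"
```

```text
the job is handed in; nothing more can be done
None
```

I stirred the tub two full clockwise turns, slid the paddle home in its slot and handed the job in; my last pictures show all eight balls in the tub, with at least one of each colour moved more than 20 mm, but the sign-off gave no verdict.

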